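Shut and bolt the bench tool chest with the fingertips

ROBOT

A 6-joint arm with a two-finger parallel gripper is mounted at the origin on a cart in front of the work surface, level with it; the furniture and walls round the work are solid. World frame = base frame: x ahead of the robot, y to its left, z up, the work surface at z = 0. Lengths are in m, angles in rad, forces in N, time in s.
With the tool pointing down it reaches from about 0.35 to 0.875 m from the base axis. Payload 4.2 kg.
Tool frame: the origin (TCP) lies on the centre line of the jaws, within the pads' length; the fingertips stand 22 mm ahead of it and the grasp point (between the pads) lies 3 mm ahead of it; z points along the fingers, y is the direction in which the jaws open and shut (so a half turn about z gives the same grasp; the last joint's range is limited). The gripper opens to 85 mm and grips with 20 to 120 N. Pads are 22 mm wide; open, the fingers measure 114 mm over their backs; the gripper's body (76 mm by 85 mm) begins 54 mm behind the grasp point. The pads swing forward as they close: fully open they stand 13 mm farther back than shut.
Start: joints at [1.416, 0.385, 0.008, 0, -1.194, -0.259], TCP at [0.251, 0.572, 0.253] pointing down, gripper open.
Joint ranges: [-3.14, 3.14], [-1.21, 2.06], [-1.07, 1.41], [-3.16, 2.05], [-2.99, -0.16], [-3.1, 3.1]. Speed limits (rad/s): [2.79, 2.79, 3.14, 3.14, 3.14, 3.14].

INTERFACE

Orientations are given as a unit quaternion [w, x, y, z].
In Python, from cell import manip gives the robot as it stands. The module is installed in compiled form; this text tells all that it offers.
- The arm moves only by the tool carry_out, never from a script. Its argument "rows" is a list of rows, each an object with "offset": the shift along the tool's x, y, z in m, a list of three; "delta_rot": the turn, a rotation vector about the tool's x, y, z in degrees, a list of three. In form: [{"offset": [dx, dy, dz], "delta_rot": [rx, ry, rz]}, ...]. A call has 1 to 5 rows; each row is the pose to reach, as a shift and turn from the pose commanded when the call began, along the tool's axes at that moment; what a row does not reach only later rows make up. A row lasts 1/12 s, in which the tool goes at most 41.7 mm and 7.16 degrees, less where a joint would pass 70% of its speed; a pose out of reach is approached as far as the arm can. A call with a gripper value outside its range is refused whole. "hand" is the opening, from 0 (shut) to 1 (fully open), set as the call begins (left out, the last holds). The fingers move at their own pace and stop on an object; "force" is the grip in N (left out, the last holds). Time passes only in rows, so rows that repeat a pose let the fingers close. It gives the time, the measured TCP pose, the force and the opening at its end, in the units of the state.
- manip.get_obs(): the state, without advancing time (a new reading comes with each control period).
- manip.snapshot(name): name is "side" or "top"; returns a dict with "frame" (400x640x3 uint8, red, green, blue), "K" (3x3 intrinsics, pixels), "position" and "rotation" of the camera in the world. Camera axes: x right, y down, z forward; pixel columns grow to the right and rows downward; lengths in m; the calibration is good to about 2 mm. A picture is of the moment at which its call begins. There is no depth.
- manip.sign_off(): hands the job in, once; it reports no verdict.
Trained networks look in the newest picture that a camera, given by its name, has taken for a name from the list of things; names that differ only in an ending like _2 or _b are one class to them, and where a whole thing is asked for, a point or a joint stands for the part that bears it (a point fixed in the world has none). Each returns a list of dicts, best first, with "confidence" (0 to 1); they miss things now and then, are a little off and sometimes report something else, mostly with a low value. They report only what shows in the picture. A call takes as long as a camera call.
- manip.masks_of(camera, target): "region" (400x640 bool, what is visible of it) and "uv" ([column, row] in pixels, amid what is visible of it).
The state is a dict: "time": time; "q": joint angles; "dq": joint speeds; "joint_torque": joint torques, N m; "ee_pos": TCP position; "tool_rot": TCP orientation; "ft_force": force on the tool from outside, world axes, zero at the start; "ft_torque": the same for the moment, N m; "grip_width": finger opening in m.
Only numpy, scipy, OpenCV 4.12 (cv2) and the standard library are available. Lean on these libraries where they do the work, as an engineer would, in place of code of your own. Each camera call takes 0.05 s, during which the arm holds its last target. There are 200 camera calls.

TASK

The small grey tool chest has been left open: with the fingertips alone, push both its drawers fully home, ease the lid down over them until it is fully shut, and push the barrel bolt on the lid all the way across into its keeper so that the chest is locked. Push only: take no knob or lid between the fingers and do not let the lid slam. Leave everything else on the bench where it is.

Things in the scene. Friction and masses are not known exactly. Their poses are not given: they have to be found in the camera images.
- chest: Grey steel tool chest, fixed, 160 (x) x 280 (y) mm, open till 92 mm high. Origin: centre of underside, on the bench. x points from drawer fronts to back, y to its left, z up. A home drawer's front (132 mm wide, 12 to 66 mm above the bench) lies at x = -80 mm. The shut lid's top is at 96 mm; its front skirt hangs before the drawers down to 57 mm, so it cannot shut on an open drawer.
- drawer_left (a joint): How far the left drawer (towards the chest's +y) is out, m: 0 fully home (hard stop), growing as it comes out towards chest -x. Starts 0.025 to 0.06. About 2 N of friction; stays where it is left.
- drawer_right (a joint): The same for the right drawer (towards the chest's -y).
- left_knob (a point): Middle of the left drawer's round steel knob, which is 16 mm across and stands 16 mm out of the front, half-way along its width (69.5 mm left of the chest's middle), 42 mm above the bench. This point is 8 mm before the drawer front and 8 mm behind the knob's flat end. Axes as the chest's.
- right_knob (a point): The same for the right drawer's knob (69.5 mm right of the chest's middle).
- lid (a joint): Opening angle of the lid, rad: 0 shut (level), 1.57 upright. Starts at 1.0 to 1.3, its outer face looking back and up. Hinged along its back edge, stiffly: it stays where it is left; 1 to 4 N at the front edge, square to the lid, moves it. Hard stop at 0.
- lid_hinge (a point): Middle of the lid's hinged back edge, on its outer (upper) face, 96 mm above the bench, 80 mm behind the chest's origin; the hinge axis lies along y, 2.5 mm beneath. Axes turn with the lid: x from front edge to hinge, y left along the hinge, z out of the outer face.
- lid_edge (a point): Middle of the lid's front (free) edge, on the outer face, 164.5 mm from the hinge. The lid is 285 mm wide, a 2.5 mm sheet; the outer face is flat but for a panel 1.5 mm proud 32 to 108 mm from the hinge, and the barrel bolt at the right front. Axes as lid_hinge.
- bolt (a joint): How far the barrel bolt is thrown, m: 0 drawn back, 0.022 fully across (hard stop), moving to chest -y (right). Starts 0 to 0.003. About 1.5 N of friction; stays where it is left. Its 8 mm rod enters the keeper, a steel loop on the chest's right cheek with 2.5 mm clearance; with the lid not fully shut it meets the keeper.
- bolt_knob (a point): Middle of the bolt's upright finger knob: 11 mm thick, 22 mm tall, top 12 mm above this point. The point is 27.5 mm above the lid's outer face, 145 mm from the hinge, 98 mm right of the lid's middle when drawn back. Two guide loops stand 15 mm above the outer face, one from 10 to 18 mm left of the drawn-back knob's axis, one 28 to 36 mm right. Axes as lid_hinge.
- loupe: Black eye loupe, 35 mm wide and 27 mm high, beside the chest on its left. Bystander; origin at the centre of its underside.
- pot_b: Small lidded pot, 52 mm wide and 50 mm high, beside the chest on its right. Bystander; origin at the centre of its underside.
- dust_blower: Rubber dust blower standing on its bulb, 55 mm wide and 137 mm high, to the left of the chest. Bystander; origin at the centre of its underside.
- tweezers_a: Steel tweezers lying on the bench, 122 mm long along their y axis, 10 mm high, in front of the chest. Bystander; origin at the centre of its underside.
- red_pen: Pen lying on the bench, 154 mm long along its y axis, 10 mm high. Bystander; origin at the centre of its underside.
- mouse: Computer mouse, 104 x 58 x 36 mm, on the bench to the right in front. Bystander; origin at the centre of its underside.

How it is judged:
By the outcome, as a careful person would: the job done as asked, in the order asked, and still so for the second after the job is handed in, with the robot touching nothing.
It also fails if it takes over 64 s, if anything falls off the work surface, if the arm or the gripper's body presses on something with over 40 N, if the wrist force passes 120 N, or if a joint passes its speed limit or range.

## Working session

There is one attempt and no reset: what is moved stays moved. The work goes in short steps, Python scripts to look and compute and a tool call to move; the robot and the scene stay as the last step left them, time stands still between calls to the robot, and variables do not carry over. Pictures are saved under pics/ and viewed, about 8 in all and at most 12, crops included, and the job is handed in when it is done.

Besides the shell and the picture viewer there is one more tool, called after "Emit:" by a JSON object that holds its "fn" and its "kwargs", one argument or row to a line. carry_out: Moves the arm, as the interface text tells. Its arguments: {"type":"object","properties":{"rows":{"type":"array","items":{"type":"object","properties":{"offset":{"type":"array","items":{"type":"number"}},"delta_rot":{"type":"array","items":{"type":"number"}}}}},"hand":{"type":"number"},"force":{"type":"number"}},"required":["rows"]}

```bash
mkdir -p pics
cat > h.py <<'E'
from cell import manip
import numpy as np, cv2
from scipy.spatial.transform import Rotation as R
def snap(c,fn=None,crop=None,sc=1):
    s=manip.snapshot(c); f=s["frame"]
    if fn:
        g=f if crop is None else f[crop[1]:crop[3],crop[0]:crop[2]]
        cv2.imwrite("pics/"+fn,cv2.resize(g[:,:,::-1],None,fx=sc,fy=sc,interpolation=cv2.INTER_CUBIC))
    return s
def rot(s):
    r=np.array(s["rotation"],float)
    return r if r.shape==(3,3) else R.from_quat(r,scalar_first=True).as_matrix()
def proj(s,P):
    p=(np.atleast_2d(P)-s["position"])@rot(s); q=p@np.array(s["K"]).T
    return q[:,:2]/q[:,2:]
def ray_z(s,uv,z):
    d=rot(s)@np.linalg.solve(s["K"],[uv[0],uv[1],1]); p=np.array(s["position"])
    return p+d*(z-p[2])/d[2]
E
python3 - <<'E'
from h import *
o=manip.get_obs(); print({k:np.round(v,3) for k,v in o.items()})
for c in("top","side"):
    s=snap(c,c+"0.png"); print(c,np.array(s["K"]).tolist(),np.round(s["position"],3),np.round(s["rotation"],3).tolist())
    for t in["chest","lid","lid_edge","left_knob","right_knob","bolt_knob","drawer_left","loupe","pot_b","dust_blower","tweezers_a","red_pen","mouse"]:
        for m in manip.masks_of(c,t)[:2]: print(c,t,round(m["confidence"],2),np.round(m["uv"],1),m["region"].sum(), [int(x) for x in cv2.boundingRect(m["region"].astype(np.uint8))])
E
```

```text
{'time': np.float64(0.0), 'q': array([ 1.416,  0.386,  0.007, -0.   , -1.194, -0.259]), 'dq': array([-0.001,  0.001,  0.   , -0.002, -0.   ,  0.001]), 'joint_torque': array([ 0.0000e+00, -3.9229e+01,  1.8841e+01,  4.1860e+00, -5.0000e-03,
       -0.0000e+00]), 'ee_pos': array([0.251, 0.572, 0.252]), 'tool_rot': array([ 0.001,  0.979, -0.206, -0.   ]), 'ft_force': array([-0.009,  0.082,  0.643]), 'ft_torque': array([-0.051,  0.008,  0.013]), 'grip_width': np.float64(0.086)}
top [[362.6192211714741, 0.0, 321.70689794127173], [0.0, 362.6192211714741, 202.03945933892942], [0.0, 0.0, 1.0]] [0.468 0.024 0.954] [0.047, -0.705, 0.707, -0.037]
top chest 0.73 [317.2 177.3] 10231 [253, 136, 142, 100]
top lid 0.57 [324.9 155.7] 3562 [252, 136, 142, 42]
top lid_edge 0.56 [324.1 161.4] 3623 [252, 136, 143, 42]
top lid_edge 0.55 [343.2 222.2] 687 [318, 212, 53, 20]
top left_knob 0.72 [286.8 216.9] 1255 [261, 203, 56, 33]
top right_knob 0.85 [345.  220.6] 685 [319, 212, 53, 21]
top bolt_knob 0.62 [346.9 221.1] 688 [320, 211, 52, 21]
top bolt_knob 0.42 [373.  143.6] 121 [369, 136, 16, 17]
top drawer_
[... 782 characters left out ...]
 184.3] 1996 [356, 132, 42, 120]
side lid_edge 0.52 [313.9 210. ] 803 [300, 193, 26, 44]
side right_knob 0.57 [318.9 252.3] 680 [307, 224, 20, 52]
side right_knob 0.31 [389.6 186.9] 102 [383, 183, 16, 17]
side drawer_left 0.74 [314.6 212.2] 830 [299, 193, 27, 45]
side loupe 0.31 [388.5 186.3] 64 [383, 184, 15, 8]
side pot_b 0.98 [349.2 300.5] 635 [336, 285, 24, 32]
side pot_b 0.53 [386.9 186.4] 81 [384, 183, 15, 17]
side dust_blower 0.53 [382.1 162.8] 45 [379, 155, 8, 26]
side tweezers_a 0.75 [251.3 242.7] 172 [233, 233, 36, 17]
side red_pen 0.61 [259.7 198.8] 131 [247, 188, 27, 26]
side red_pen 0.46 [375.  182.5] 2102 [356, 132, 43, 122]
side mouse 0.87 [269.1 325.3] 1212 [244, 308, 50, 39]
```

Run:
```python
from h import *
snap("top","top1.png",(210,110,450,290),3.3); snap("side","side1.png",(220,110,420,350),2.5)
```

```text
(no output)
```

View pics/top1.png

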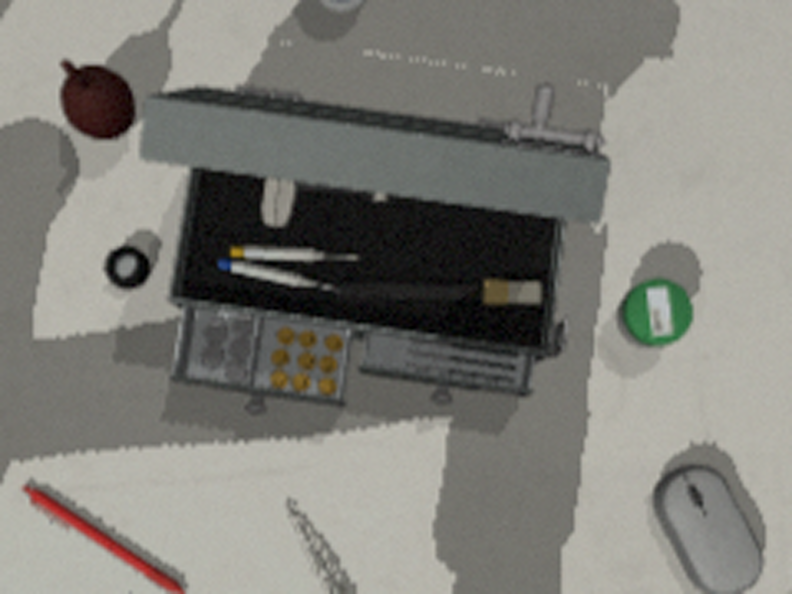

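View pics/side1.png

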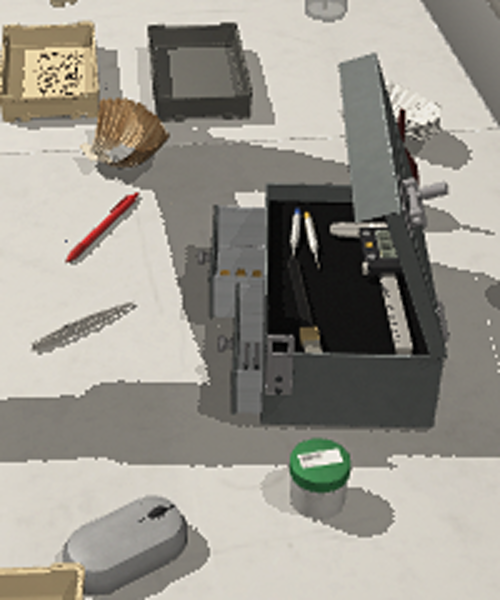

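The top view shows the lid standing up and the left drawer further out than the right: knobs near full-frame pixels (287,233) and (344,230), till front corners (262,202) and (377,216). The side view shows the pot beside the right cheek, knobs at (301,213) and (310,247), and lid edge ends at (371,132) and (379,195). Next I fit the chest pose.

```bash
cat > fit.py <<'E'
from h import *
from scipy.optimize import least_squares
def pts(p):
    x,y,yaw,dl,dr,L=p
    c,s=np.cos(L),np.sin(L)
    hx,hz=.08,.0935
    lp=lambda a,yy,n:[hx-a*c+ n*s, yy, hz+a*s+n*c]   # a from hinge, n above hinge axis plane
    C={'lk':[-.088-dl,.0695,.042],'rk':[-.088-dr,-.0695,.042],'fl':[-.08,.14,.092],'fr':[-.08,-.14,.092],
     'br0':[.08,-.14,0],'fr0':[-.08,-.14,0],'brt':[.08,-.14,.092],'eR':lp(.1645,-.1425,.0025),'eL':lp(.1645,.1425,.0025),'bk':lp(.145,-.098,.03)}
    r=R.from_euler('z',yaw)
    return {k:r.apply(v)+[x,y,0] for k,v in C.items()}
E
python3 - <<'E'
from fit import *
T,S=snap("top"),snap("side")
ct=lambda a,b:[210+a/3.3,110+b/3.3]; cs=lambda a,b:[220+a/2.5,110+b/2.5]
ob=[(T,'lk',ct(255,403)),(T,'rk',ct(442,394)),(T,'fl',ct(172,303)),(T,'fr',ct(553,350)),(T,'eL',ct(152,97)),(T,'eR',ct(608,156)),
(S,'lk',cs(204,257)),(S,'rk',cs(225,343)),(S,'br0',cs(437,427)),(S,'fr0',cs(265,420)),(S,'brt',cs(441,355)),(S,'eR',cs(398,213)),(S,'eL',cs(378,55))]
f=lambda p:np.concatenate([proj(s,pts(p)[k])[0]-u for s,k,u in ob])
r=least_squares(f,[.5,.03,-.12,.04,.02,1.15],loss='soft_l1')
print(np.round(r.x,4)); print([(k,np.round(e,1).tolist()) for (s,k,u),e in zip(ob,f(r.x).reshape(-1,2))])
for k,v in pts(r.x).items(): print(k,np.round(v,3))
for n,s,uv,z in[("pot",T,(405,204.5),.05),("loupe",T,(247.5,190.5),.027),("blower",T,(240,141),.1),("mouse",T,(424.5,271),.03),("pen",T,(237.8,270.7),.01)]: print(n,np.round(ray_z(s,uv,z),3))
E
```

```text
[ 0.637   0.032  -0.1422  0.0574  0.0308  1.2073]
[('lk', [0.8, -0.3]), ('rk', [0.4, -0.4]), ('fl', [-1.1, -1.9]), ('fr', [-0.7, -0.1]), ('eL', [-2.1, -0.1]), ('eR', [1.0, 0.8]), ('lk', [-0.4, -0.4]), ('rk', [-0.4, -0.2]), ('br0', [-0.6, 1.7]), ('fr0', [-0.8, 3.1]), ('brt', [2.5, 0.6]), ('eR', [1.0, -1.3]), ('eL', [-1.8, -1.5])]
lk [0.503 0.121 0.042]
rk [ 0.51  -0.02   0.042]
fl [0.578 0.182 0.092]
fr [ 0.538 -0.095  0.092]
br0 [ 0.696 -0.118  0.   ]
fr0 [ 0.538 -0.095  0.   ]
brt [ 0.696 -0.118  0.092]
eR [ 0.64  -0.112  0.248]
eL [0.681 0.17  0.248]
bk [ 0.679 -0.073  0.24 ]
pot [ 0.57  -0.172  0.05 ]
loupe [0.611 0.229 0.027]
blower [0.721 0.234 0.1  ]
mouse [ 0.405 -0.22   0.03 ]
pen [0.405 0.254 0.01 ]
```

```bash
cat > go.py <<'E'
# go.py x y z ... (chest-frame TCP targets, triples): tool-axis offsets from the present pose, tool x along chest x
import sys; from h import *
C=np.array([.637,.032,0]); Y=-.1422
rc=R.from_euler('z',Y); goal=rc*R.from_euler('x',np.pi)
o=manip.get_obs(); q=R.from_quat(o["tool_rot"],scalar_first=True); p=np.array(o["ee_pos"])
print("t",round(float(o["time"]),2),"chest pos",np.round(rc.inv().apply(p-C),4),"F chest",np.round(rc.inv().apply(o["ft_force"]),1),"w",round(float(o["grip_width"]),3))
a=[float(v) for v in sys.argv[1:]]
for i in range(0,len(a),3):
    print(a[i:i+3],"->",np.round(q.inv().apply(rc.apply(a[i:i+3])+C-p),4))
print("rot",np.round((q.inv()*goal).as_rotvec(degrees=True),2))
E
python3 go.py -.19 .0695 .2 -.19 .0695 .058
```

```text
t 1.6 chest pos [-0.4584  0.4801  0.2533] F chest [-0.   0.  -0.6] w 0.085
[-0.19, 0.0695, 0.2] -> [0.3687 0.3236 0.0533]
[-0.19, 0.0695, 0.058] -> [0.3687 0.3236 0.1953]
rot [ -0.    -0.   -15.56]
```

Emit:
{"fn": "carry_out", "kwargs": {
  "rows": [
    {"offset": [0.03,0.027,0.004],"delta_rot": [0,0,-3.1]},
    {"offset": [0.06,0.053,0.008],"delta_rot": [0,0,-6.2]},
    {"offset": [0.09,0.08,0.012],"delta_rot": [0,0,-9.3]},
    {"offset": [0.12,0.106,0.016],"delta_rot": [0,0,-12.5]},
    {"offset": [0.15,0.132,0.02],"delta_rot": [0,0,-15.6]}
  ],
  "hand": 0
}}

```text
time: 2.02
ee_pos: [0.3359, 0.3893, 0.2333]
tool_rot: [-0.0, 0.998, -0.069, 0.0]
ft_force: [0.4, 0.5, 0.4]
grip_width: 0.0255
```

```bash
python3 go.py -.19 .0695 .2 -.19 .0695 .058
```

```text
t 2.02 chest pos [-0.3487  0.3111  0.2333] F chest [0.4 0.5 0.4] w 0.026
[-0.19, 0.0695, 0.2] -> [0.1577 0.2422 0.0333]
[-0.19, 0.0695, 0.058] -> [0.1576 0.2423 0.1753]
rot [-0.02 -0.01  0.24]
```

Emit:
{"fn": "carry_out", "kwargs": {
  "rows": [
    {"offset": [0.022,0.033,0.005],"delta_rot": [0,0,0]},
    {"offset": [0.044,0.066,0.01],"delta_rot": [0,0,0]},
    {"offset": [0.066,0.1,0.015],"delta_rot": [0,0,0]},
    {"offset": [0.088,0.134,0.02],"delta_rot": [0,0,0]},
    {"offset": [0.11,0.168,0.025],"delta_rot": [0,0,0]}
  ]
}}

```text
time: 2.43
ee_pos: [0.4212, 0.2075, 0.2086]
tool_rot: [-0.0, 0.998, -0.07, 0.0]
ft_force: [0.9, 0.6, 0.0]
grip_width: 0.0003
```

Emit:
{"fn": "carry_out", "kwargs": {
  "rows": [
    {"offset": [0.02,0.032,0.005],"delta_rot": [0,0,0]},
    {"offset": [0.034,0.055,0.02],"delta_rot": [0,0,0]},
    {"offset": [0.047,0.072,0.05],"delta_rot": [0,0,0]},
    {"offset": [0.047,0.072,0.085],"delta_rot": [0,0,0]},
    {"offset": [0.047,0.072,0.12],"delta_rot": [0,0,0]}
  ]
}}

```text
time: 2.85
ee_pos: [0.4582, 0.1304, 0.088]
tool_rot: [-0.001, 0.997, -0.072, 0.001]
ft_force: [-0.1, 0.9, -1.3]
grip_width: -0.0001
```

```bash
python3 go.py -.164 .0695 .058 -.107 .0695 .058; python3 -c "
from h import *
snap('side','side2.png',(220,110,420,350),2.5)"
```

```text
t 2.85 chest pos [-0.1909  0.072   0.088 ] F chest [-0.2  0.9 -1.3] w -0.0
[-0.164, 0.0695, 0.058] -> [0.0268 0.0026 0.0301]
[-0.107, 0.0695, 0.058] -> [0.0838 0.0024 0.0302]
rot [-0.13 -0.15 -0.12]
```

View pics/side2.png

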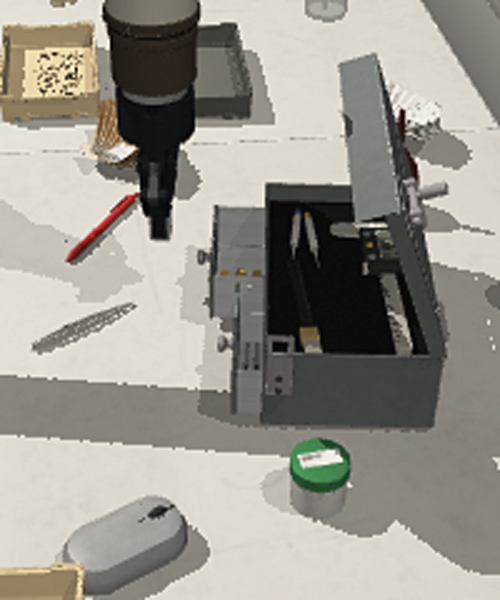

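The closed fingers stand in front of and above the left knob. I lower them and push.

Emit:
{"fn": "carry_out", "kwargs": {
  "rows": [
    {"offset": [0.003,0.002,0.016],"delta_rot": [0,0,0]},
    {"offset": [0.008,0.002,0.03],"delta_rot": [0,0,0]},
    {"offset": [0.018,0.002,0.03],"delta_rot": [0,0,0]},
    {"offset": [0.027,0.002,0.03],"delta_rot": [0,0,0]},
    {"offset": [0.036,0.002,0.03],"delta_rot": [0,0,0]}
  ]
}}

```text
time: 3.32
ee_pos: [0.4932, 0.1244, 0.0593]
tool_rot: [-0.0, 0.998, -0.071, -0.0]
ft_force: [-2.7, 0.9, -1.3]
grip_width: 0.0001
```

Emit:
{"fn": "carry_out", "kwargs": {
  "rows": [
    {"offset": [0.008,0,0],"delta_rot": [0,0,0]},
    {"offset": [0.016,0,0],"delta_rot": [0,0,0]},
    {"offset": [0.024,0,0],"delta_rot": [0,0,0]},
    {"offset": [0.032,0,0],"delta_rot": [0,0,0]},
    {"offset": [0.04,0,0],"delta_rot": [0,0,0]}
  ]
}}

```text
time: 3.73
ee_pos: [0.5331, 0.1185, 0.0589]
tool_rot: [-0.0, 0.997, -0.071, 0.0]
ft_force: [-3.1, 1.1, 1.0]
grip_width: -0.0001
```

```bash
python3 go.py -.107 .0695 .058
```

```text
t 3.73 chest pos [-0.1152  0.0709  0.0589] F chest [-3.2  0.6  1. ] w -0.0
[-0.107, 0.0695, 0.058] -> [0.0082 0.0014 0.0009]
rot [-0.02 -0.04  0.04]
```

In contact at about 3 N. I go on in small steps to the stop.

Emit:
{"fn": "carry_out", "kwargs": {
  "rows": [
    {"offset": [0.002,0,0],"delta_rot": [0,0,0]},
    {"offset": [0.004,0,0],"delta_rot": [0,0,0]},
    {"offset": [0.006,0,0],"delta_rot": [0,0,0]},
    {"offset": [0.008,0,0],"delta_rot": [0,0,0]}
  ]
}}

```text
time: 4.07
ee_pos: [0.539, 0.1174, 0.0582]
tool_rot: [0.0, 0.997, -0.071, -0.001]
ft_force: [-8.4, 5.0, 4.4]
grip_width: -0.0001
```

Emit:
{"fn": "carry_out", "kwargs": {
  "rows": [
    {"offset": [0.001,0,0],"delta_rot": [0,0,0]},
    {"offset": [0.002,0,0],"delta_rot": [0,0,0]}
  ]
}}

```text
time: 4.23
ee_pos: [0.5391, 0.117, 0.0578]
tool_rot: [0.001, 0.997, -0.071, -0.003]
ft_force: [-11.1, 4.5, 5.9]
grip_width: -0.0
```

Emit:
{"fn": "carry_out", "kwargs": {
  "rows": [
    {"offset": [-0.025,0,0],"delta_rot": [0,0,0]},
    {"offset": [-0.06,0.01,0],"delta_rot": [0,0,0]},
    {"offset": [-0.06,0.05,0],"delta_rot": [0,0,0]},
    {"offset": [-0.06,0.09,0],"delta_rot": [0,0,0]},
    {"offset": [-0.06,0.13,0],"delta_rot": [0,0,0]}
  ]
}}

```text
time: 4.65
ee_pos: [0.4644, -0.0031, 0.0588]
tool_rot: [-0.0, 0.998, -0.068, 0.001]
ft_force: [0.8, 0.1, -0.8]
grip_width: -0.0003
```

Emit:
{"fn": "carry_out", "kwargs": {
  "rows": [
    {"offset": [0,0.01,0],"delta_rot": [0,0,0]},
    {"offset": [0.004,0.01,0],"delta_rot": [0,0,0]}
  ]
}}

```text
time: 4.82
ee_pos: [0.4658, -0.0157, 0.0585]
tool_rot: [0.0, 0.997, -0.072, -0.0]
ft_force: [0.4, 0.4, 1.0]
grip_width: 0.0002
```

```bash
python3 go.py -.14 -.0695 .058 -.109 -.0695 .058
```

```text
t 4.82 chest pos [-0.1627 -0.0715  0.0585] F chest [0.3 0.5 1. ] w 0.0
[-0.14, -0.0695, 0.058] -> [ 0.0227 -0.002   0.0005]
[-0.109, -0.0695, 0.058] -> [ 0.0537 -0.0021  0.0005]
rot [ 0.01  0.   -0.16]
```

Emit:
{"fn": "carry_out", "kwargs": {
  "rows": [
    {"offset": [0.01,-0.002,0],"delta_rot": [0,0,0]},
    {"offset": [0.02,-0.002,0],"delta_rot": [0,0,0]},
    {"offset": [0.028,-0.002,0],"delta_rot": [0,0,0]},
    {"offset": [0.036,-0.002,0],"delta_rot": [0,0,0]},
    {"offset": [0.044,-0.002,0],"delta_rot": [0,0,0]}
  ]
}}

```text
time: 5.23
ee_pos: [0.5113, -0.017, 0.0579]
tool_rot: [0.0, 0.998, -0.07, -0.001]
ft_force: [-1.9, 3.0, 1.4]
grip_width: 0.0002
```

Emit:
{"fn": "carry_out", "kwargs": {
  "rows": [
    {"offset": [0.003,0,0],"delta_rot": [0,0,0]},
    {"offset": [0.005,0,0],"delta_rot": [0,0,0]},
    {"offset": [0.007,0,0],"delta_rot": [0,0,0]},
    {"offset": [0.009,0,0],"delta_rot": [0,0,0]},
    {"offset": [0.011,0,0],"delta_rot": [0,0,0]}
  ]
}}

```text
time: 5.65
ee_pos: [0.5189, -0.0192, 0.0577]
tool_rot: [0.0, 0.997, -0.071, -0.003]
ft_force: [-10.1, 5.9, 4.9]
grip_width: -0.0003
```

```bash
python3 go.py
```

```text
t 5.65 chest pos [-0.1097 -0.0674  0.0577] F chest [-10.9   4.4   4.9] w -0.0
rot [ 0.06  0.34 -0.01]
```

Emit:
{"fn": "carry_out", "kwargs": {
  "rows": [
    {"offset": [-0.03,0,0],"delta_rot": [0,0,0]},
    {"offset": [-0.06,-0.01,-0.02],"delta_rot": [0,0,0]},
    {"offset": [-0.06,-0.025,-0.058],"delta_rot": [0,0,0]},
    {"offset": [-0.06,-0.04,-0.095],"delta_rot": [0,0,0]},
    {"offset": [-0.06,-0.055,-0.132],"delta_rot": [0,0,0]}
  ]
}}

```text
time: 6.07
ee_pos: [0.4698, 0.0439, 0.1925]
tool_rot: [0.0, 0.998, -0.07, 0.001]
ft_force: [1.2, 1.0, -0.2]
grip_width: 0.0001
```

Emit:
{"fn": "carry_out", "kwargs": {
  "rows": [
    {"offset": [0,-0.01,-0.04],"delta_rot": [0,0,0]},
    {"offset": [0,-0.02,-0.08],"delta_rot": [0,0,0]},
    {"offset": [0,-0.022,-0.119],"delta_rot": [0,0,0]},
    {"offset": [0,-0.022,-0.137],"delta_rot": [0,0,0]}
  ]
}}

```text
time: 6.4
ee_pos: [0.4752, 0.0662, 0.3339]
tool_rot: [-0.002, 0.998, -0.07, 0.006]
ft_force: [1.0, -0.0, 0.1]
grip_width: 0.0003
```

```bash
python3 go.py .10 0.015 .325 .1 .015 .245; python3 -c "
from h import *
snap('side','side3.png',(260,110,420,300),3)"
```

```text
t 6.4 chest pos [-0.165   0.0109  0.3339] F chest [1.  0.1 0.1] w 0.0
[0.1, 0.015, 0.325] -> [ 0.2649 -0.0034  0.012 ]
[0.1, 0.015, 0.245] -> [ 0.264 -0.003  0.092]
rot [-0.27 -0.65  0.14]
```

View pics/side3.png

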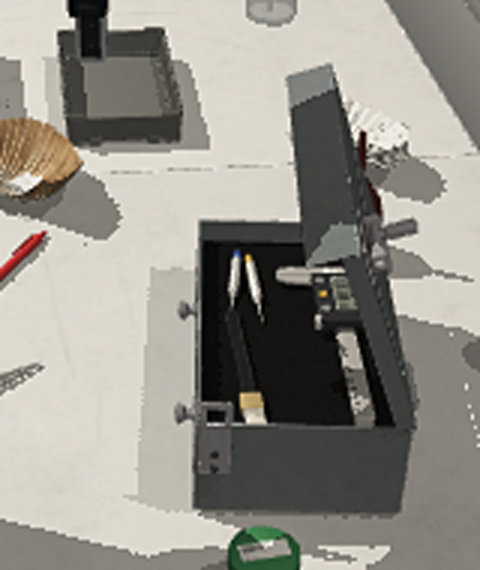

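Both drawers look flush, with knobs at crop (185,310) and (183,412). The lid hasn't moved. Now over the top and behind it.

Emit:
{"fn": "carry_out", "kwargs": {
  "rows": [
    {"offset": [0.037,0,0],"delta_rot": [0,0,0]},
    {"offset": [0.075,0,0],"delta_rot": [0,0,0]},
    {"offset": [0.113,0,0],"delta_rot": [0,0,0]},
    {"offset": [0.151,0,0],"delta_rot": [0,0,0]},
    {"offset": [0.189,0,0],"delta_rot": [0,0,0]}
  ]
}}

```text
time: 6.87
ee_pos: [0.662, 0.038, 0.3273]
tool_rot: [0.0, 0.997, -0.071, 0.001]
ft_force: [1.7, 1.1, 0.7]
grip_width: -0.0002
```

Emit:
{"fn": "carry_out", "kwargs": {
  "rows": [
    {"offset": [0.035,0,0],"delta_rot": [0,0,0]},
    {"offset": [0.065,0,0.005],"delta_rot": [0,0,0]},
    {"offset": [0.077,0,0.005],"delta_rot": [0,0,0]}
  ]
}}

```text
time: 7.12
ee_pos: [0.7394, 0.0268, 0.3185]
tool_rot: [0.0, 0.997, -0.072, -0.001]
ft_force: [-0.7, -0.4, -1.3]
grip_width: 0.0001
```

```bash
python3 go.py .10 0.015 .24 .065 .015 .24
```

```text
t 7.12 chest pos [0.1021 0.0093 0.3185] F chest [-0.6 -0.5 -1.3] w 0.0
[0.1, 0.015, 0.24] -> [-0.0019 -0.0058  0.0785]
[0.065, 0.015, 0.24] -> [-0.0369 -0.0057  0.0786]
rot [ 0.06  0.11 -0.06]
```

Emit:
{"fn": "carry_out", "kwargs": {
  "rows": [
    {"offset": [-0.002,-0.003,0.035],"delta_rot": [0,0,0]},
    {"offset": [-0.003,-0.006,0.07],"delta_rot": [0,0,0]},
    {"offset": [-0.015,-0.006,0.076],"delta_rot": [0,0,0]},
    {"offset": [-0.03,-0.006,0.076],"delta_rot": [0,0,0]},
    {"offset": [-0.04,-0.006,0.076],"delta_rot": [0,0,0]}
  ]
}}

```text
time: 7.53
ee_pos: [0.6967, 0.0391, 0.2443]
tool_rot: [0.001, 0.997, -0.071, -0.001]
ft_force: [-0.4, -0.2, 0.3]
grip_width: -0.0005
```

```bash
python3 go.py
python3 - <<'E'
from math import *
r=.142
for i in range(0,22):
    L=1.26-.06*i
    print(round(L,2), "x %.4f z %.4f"%(.08-r*cos(L)+.0025*sin(L)+.0125, .1155+r*sin(L)+.0025*cos(L)))
E
```

```text
t 7.53 chest pos [0.0581 0.0155 0.2443] F chest [-0.3 -0.2  0.3] w -0.001
rot [0.08 0.12 0.03]
1.26 x 0.0515 z 0.2515
1.2 x 0.0434 z 0.2488
1.14 x 0.0355 z 0.2456
1.08 x 0.0278 z 0.2419
1.02 x 0.0203 z 0.2378
0.96 x 0.0131 z 0.2333
0.9 x 0.0062 z 0.2283
0.84 x -0.0004 z 0.2229
0.78 x -0.0067 z 0.2171
0.72 x -0.0126 z 0.2110
0.66 x -0.0181 z 0.2045
0.6 x -0.0233 z 0.1977
0.54 x -0.0280 z 0.1907
0.48 x -0.0323 z 0.1833
0.42 x -0.0361 z 0.1757
0.36 x -0.0395 z 0.1679
0.3 x -0.0424 z 0.1599
0.24 x -0.0448 z 0.1517
0.18 x -0.0468 z 0.1434
0.12 x -0.0482 z 0.1350
0.06 x -0.0491 z 0.1265
0.0 x -0.0495 z 0.1180
```

Emit:
{"fn": "carry_out", "kwargs": {
  "rows": [
    {"offset": [-0.008,0,-0.003],"delta_rot": [0,0,0]},
    {"offset": [-0.015,0,-0.0045],"delta_rot": [0,0,0]},
    {"offset": [-0.0225,0,-0.0015],"delta_rot": [0,0,0]},
    {"offset": [-0.03,0,0.0025],"delta_rot": [0,0,0]},
    {"offset": [-0.038,0,0.0065],"delta_rot": [0,0,0]}
  ]
}}

```text
time: 7.95
ee_pos: [0.6616, 0.0448, 0.2422]
tool_rot: [-0.0, 0.998, -0.071, 0.004]
ft_force: [1.8, -0.0, 3.7]
grip_width: 0.0002
```

```bash
python3 go.py .0131 .0155 .2333 .0062 .0155 .2283 -.0004 .0155 .2229 -.0067 .0155 .2171 -.0126 .0155 .211
```

```text
t 7.95 chest pos [0.0225 0.0161 0.2422] F chest [1.8 0.2 3.7] w 0.0
[0.0131, 0.0155, 0.2333] -> [-0.0095  0.0006  0.0088]
[0.0062, 0.0155, 0.2283] -> [-0.0164  0.0006  0.0138]
[-0.0004, 0.0155, 0.2229] -> [-0.023   0.0006  0.0191]
[-0.0067, 0.0155, 0.2171] -> [-0.0294  0.0006  0.0249]
[-0.0126, 0.0155, 0.211] -> [-0.0353  0.0006  0.0309]
rot [-0.08 -0.4   0.05]
```

Emit:
{"fn": "carry_out", "kwargs": {
  "rows": [
    {"offset": [-0.007,0,0.0045],"delta_rot": [0,0,0]},
    {"offset": [-0.014,0,0.0095],"delta_rot": [0,0,0]},
    {"offset": [-0.0205,0,0.015],"delta_rot": [0,0,0]},
    {"offset": [-0.027,0,0.0205],"delta_rot": [0,0,0]},
    {"offset": [-0.033,0,0.027],"delta_rot": [0,0,0]}
  ]
}}

```text
time: 8.37
ee_pos: [0.6278, 0.0496, 0.2141]
tool_rot: [-0.0, 0.998, -0.071, 0.002]
ft_force: [1.4, 0.6, 2.9]
grip_width: 0.0001
```

Emit:
{"fn": "carry_out", "kwargs": {
  "rows": [
    {"offset": [-0.0055,0,0.0065],"delta_rot": [0,0,0]},
    {"offset": [-0.0105,0,0.0135],"delta_rot": [0,0,0]},
    {"offset": [-0.0155,0,0.0205],"delta_rot": [0,0,0]},
    {"offset": [-0.0195,0,0.0275],"delta_rot": [0,0,0]},
    {"offset": [-0.0235,0,0.0355],"delta_rot": [0,0,0]}
  ]
}}

```text
time: 8.78
ee_pos: [0.6034, 0.0528, 0.1765]
tool_rot: [0.0, 0.997, -0.071, -0.0]
ft_force: [-0.6, -0.5, 2.3]
grip_width: 0.0002
```

```bash
python3 go.py -.0448 .0155 .1517 ; python3 -c "
from h import *
snap('side','side4.png',(230,90,430,300),2.5)"
```

```text
t 8.78 chest pos [-0.0362  0.0158  0.1765] F chest [-0.5 -0.6  2.3] w 0.0
[-0.0448, 0.0155, 0.1517] -> [-0.0086  0.0003  0.0248]
rot [0.02 0.03 0.04]
```

View pics/side4.png

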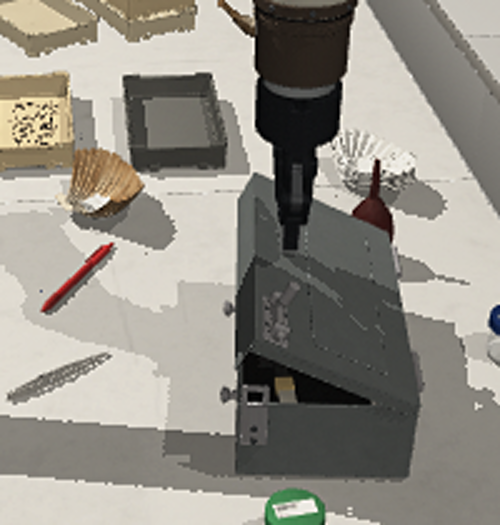

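The lid follows the fingertip, now at about 0.4 rad with the tip at crop (290,245). I continue more slowly.

Emit:
{"fn": "carry_out", "kwargs": {
  "rows": [
    {"offset": [-0.0035,0,0.008],"delta_rot": [0,0,0]},
    {"offset": [-0.0065,0,0.016],"delta_rot": [0,0,0]},
    {"offset": [-0.0085,0,0.024],"delta_rot": [0,0,0]},
    {"offset": [-0.0105,0,0.031],"delta_rot": [0,0,0]},
    {"offset": [-0.0115,0,0.037],"delta_rot": [0,0,0]}
  ]
}}

```text
time: 9.25
ee_pos: [0.5921, 0.0544, 0.1391]
tool_rot: [0.0, 0.997, -0.071, -0.001]
ft_force: [-0.9, -0.1, 0.9]
grip_width: -0.0002
```

Emit:
{"fn": "carry_out", "kwargs": {
  "rows": [
    {"offset": [-0.0005,0,0.004],"delta_rot": [0,0,0]},
    {"offset": [-0.001,0,0.008],"delta_rot": [0,0,0]},
    {"offset": [-0.0015,0,0.011],"delta_rot": [0,0,0]},
    {"offset": [-0.0015,0,0.0135],"delta_rot": [0,0,0]},
    {"offset": [-0.0015,0,0.0155],"delta_rot": [0,0,0]}
  ]
}}

```text
time: 9.67
ee_pos: [0.5911, 0.0546, 0.1245]
tool_rot: [0.0, 0.997, -0.071, -0.0]
ft_force: [-1.3, 0.4, 0.9]
grip_width: -0.0002
```

```bash
python3 go.py
```

```text
t 9.67 chest pos [-0.0487  0.0158  0.1245] F chest [-1.4  0.2  0.9] w -0.0
rot [0.01 0.02 0.03]
```

Emit:
{"fn": "carry_out", "kwargs": {
  "rows": [
    {"offset": [0,0,0.0015],"delta_rot": [0,0,0]},
    {"offset": [0,0,0.003],"delta_rot": [0,0,0]},
    {"offset": [0,0,0.0045],"delta_rot": [0,0,0]},
    {"offset": [0,0,0.006],"delta_rot": [0,0,0]}
  ]
}}

```text
time: 10.0
ee_pos: [0.5912, 0.0546, 0.1188]
tool_rot: [-0.0, 0.997, -0.071, 0.0]
ft_force: [-2.1, 0.5, 0.2]
grip_width: -0.0001
```

Emit:
{"fn": "carry_out", "kwargs": {
  "rows": [
    {"offset": [0,0,0.001],"delta_rot": [0,0,0]},
    {"offset": [0,0,0.002],"delta_rot": [0,0,0]},
    {"offset": [0,0,0.003],"delta_rot": [0,0,0]}
  ]
}}

```text
time: 10.25
ee_pos: [0.5912, 0.0546, 0.1179]
tool_rot: [0.0, 0.998, -0.07, 0.0]
ft_force: [-7.5, 1.4, 16.5]
grip_width: -0.0002
```

```bash
python3 go.py
```

```text
t 10.25 chest pos [-0.0485  0.0159  0.1179] F chest [-7.6  0.3 16.5] w -0.0
rot [ 0.04 -0.03  0.09]
```

Hard stop reached: TCP z is 0.118 with 16 N of reaction. Now to the bolt.

Emit:
{"fn": "carry_out", "kwargs": {
  "rows": [
    {"offset": [0,0,-0.02],"delta_rot": [0,0,0]},
    {"offset": [-0.008,0.02,-0.045],"delta_rot": [0,0,0]},
    {"offset": [-0.0165,0.05,-0.05],"delta_rot": [0,0,0]},
    {"offset": [-0.0165,0.076,-0.05],"delta_rot": [0,0,0]},
    {"offset": [-0.0165,0.076,-0.05],"delta_rot": [0,0,0]}
  ]
}}

```text
time: 10.67
ee_pos: [0.5631, -0.0211, 0.1666]
tool_rot: [-0.0, 0.997, -0.072, 0.0]
ft_force: [-0.2, 0.2, 0.5]
grip_width: 0.0
```

```bash
python3 go.py -.065 -.064 .139
python3 - <<'E'
from h import *
rc=R.from_euler('z',-.1422)
S=snap("side","side5.png",(270,130,400,290),3.7)
print(proj(S,rc.apply([[-.065,-.098,.1355],[-.065,-.098,.1135]])+[.637,.032,0]))
for m in manip.masks_of("side","bolt_knob")[:2]: print(m["confidence"],m["uv"])
E
```

```text
t 10.67 chest pos [-0.0656 -0.063   0.1666] F chest [-0.2  0.2  0.5] w 0.0
[-0.065, -0.064, 0.139] -> [0.0006 0.001  0.0276]
rot [-0.02 -0.05 -0.16]
[[333.54716015 223.86555483]
 [333.20516858 231.61081803]]
0.4 [328.9, 229.8]
0.19 [321.4, 247.5]
```

View pics/side5.png

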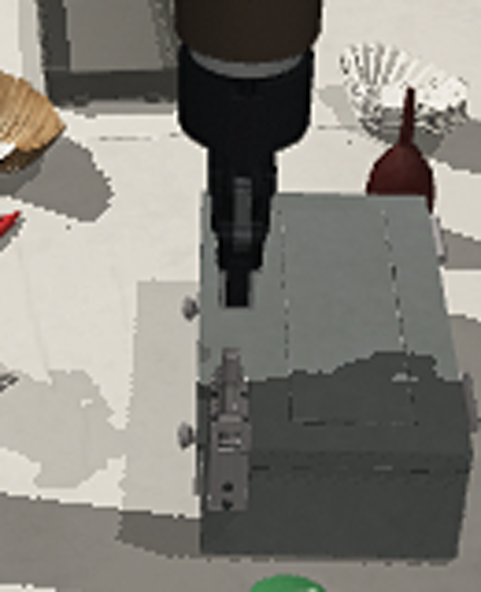

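The lid is level, and the bolt knob at crop (231,365) matches the prediction. I lower beside it and push across.

Emit:
{"fn": "carry_out", "kwargs": {
  "rows": [
    {"offset": [0,0,0.015],"delta_rot": [0,0,0]},
    {"offset": [0,0,0.027],"delta_rot": [0,0,0]},
    {"offset": [0,0.006,0.0275],"delta_rot": [0,0,0]},
    {"offset": [0,0.012,0.0275],"delta_rot": [0,0,0]},
    {"offset": [0,0.018,0.0275],"delta_rot": [0,0,0]}
  ]
}}

```text
time: 11.18
ee_pos: [0.5621, -0.0361, 0.1385]
tool_rot: [0.0, 0.998, -0.07, 0.0]
ft_force: [1.1, -0.4, -0.0]
grip_width: 0.0001
```

Emit:
{"fn": "carry_out", "kwargs": {
  "rows": [
    {"offset": [0,0.004,0],"delta_rot": [0,0,0]},
    {"offset": [0,0.008,0],"delta_rot": [0,0,0]},
    {"offset": [0,0.011,0],"delta_rot": [0,0,0]},
    {"offset": [0,0.014,0],"delta_rot": [0,0,0]}
  ]
}}

```text
time: 11.52
ee_pos: [0.56, -0.0501, 0.1388]
tool_rot: [-0.0, 0.997, -0.071, 0.001]
ft_force: [0.4, 1.3, -0.8]
grip_width: 0.0002
```

```bash
python3 go.py
```

```text
t 11.52 chest pos [-0.0646 -0.0922  0.1388] F chest [ 0.2  1.3 -0.8] w 0.0
rot [-0.03 -0.08  0.03]
```

Emit:
{"fn": "carry_out", "kwargs": {
  "rows": [
    {"offset": [0,0.003,0],"delta_rot": [0,0,0]},
    {"offset": [0,0.005,0],"delta_rot": [0,0,0]},
    {"offset": [0,0.007,0],"delta_rot": [0,0,0]},
    {"offset": [0,0.009,0],"delta_rot": [0,0,0]}
  ]
}}

```text
time: 11.85
ee_pos: [0.559, -0.0584, 0.1386]
tool_rot: [-0.001, 0.997, -0.071, 0.001]
ft_force: [0.6, 9.0, 0.6]
grip_width: -0.0004
```

Emit:
{"fn": "carry_out", "kwargs": {
  "rows": [
    {"offset": [0,0.001,0],"delta_rot": [0,0,0]},
    {"offset": [0,0.002,0],"delta_rot": [0,0,0]}
  ]
}}

```text
time: 12.02
ee_pos: [0.559, -0.0587, 0.1386]
tool_rot: [-0.002, 0.997, -0.071, 0.001]
ft_force: [0.7, 13.0, 0.2]
grip_width: -0.0002
```

```bash
python3 go.py
```

```text
t 12.02 chest pos [-0.0643 -0.1009  0.1386] F chest [-1.2 12.9  0.2] w -0.0
rot [-0.23 -0.15  0.02]
```

The bolt stops at y = -0.101 (predicted -0.100). I retreat and check.

Emit:
{"fn": "carry_out", "kwargs": {
  "rows": [
    {"offset": [0,-0.015,0],"delta_rot": [0,0,0]},
    {"offset": [0,-0.03,-0.02],"delta_rot": [0,0,0]},
    {"offset": [-0.02,-0.05,-0.05],"delta_rot": [0,0,0]},
    {"offset": [-0.05,-0.06,-0.075],"delta_rot": [0,0,0]},
    {"offset": [-0.085,-0.07,-0.09],"delta_rot": [0,0,0]}
  ]
}}

```text
time: 12.43
ee_pos: [0.4846, 0.021, 0.2305]
tool_rot: [0.0, 0.998, -0.071, 0.001]
ft_force: [0.4, 1.1, 1.4]
grip_width: 0.0001
```

Emit:
{"fn": "carry_out", "kwargs": {
  "rows": [
    {"offset": [-0.025,-0.02,-0.02],"delta_rot": [0,0,0]},
    {"offset": [-0.05,-0.04,-0.04],"delta_rot": [0,0,0]},
    {"offset": [-0.07,-0.06,-0.06],"delta_rot": [0,0,0]},
    {"offset": [-0.07,-0.06,-0.06],"delta_rot": [0,0,0]}
  ]
}}

```text
time: 12.77
ee_pos: [0.4222, 0.0919, 0.2929]
tool_rot: [-0.002, 0.998, -0.068, 0.004]
ft_force: [0.6, -0.5, -0.4]
grip_width: -0.0002
```

Run:
```python
from h import *
rc=R.from_euler('z',-.1422)
S=snap("side","side6.png",(290,180,400,300),5); T=snap("top","top6.png",(210,110,450,290),3.3)
for y in(-.098,-.120): print(y,[np.round(proj(s,rc.apply([[-.065,y,.1355]])+[.637,.032,0]),1) for s in(S,T)])
for n in["pot_b","loupe","dust_blower","red_pen","mouse"]:
    print(n,[(round(m["confidence"],2),np.round(m["uv"],1)) for m in manip.masks_of("top",n)[:1]])
```

```text
-0.098 [array([[333.5, 223.9]]), array([[361.9, 205.3]])]
-0.12 [array([[333.7, 230. ]]), array([[371.6, 206.7]])]
pot_b [(0.7, array([407. , 205.7]))]
loupe [(0.53, array([247.3, 191.7]))]
dust_blower [(0.58, array([240.8, 141.4]))]
red_pen [(0.73, array([322.5, 181.2]))]
mouse []
```

View pics/side6.png

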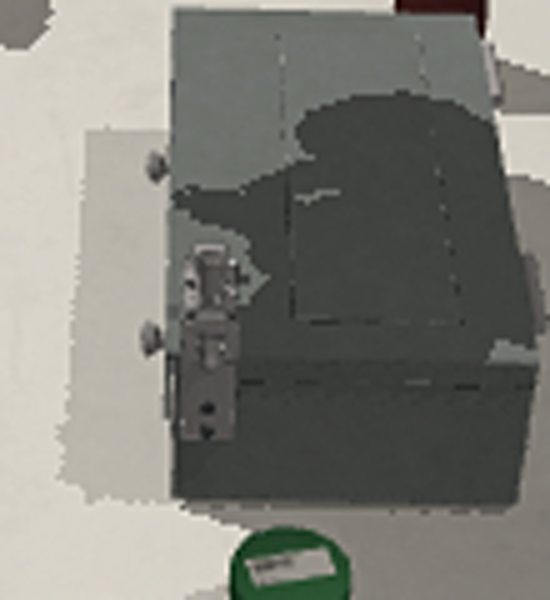

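View pics/top6.png

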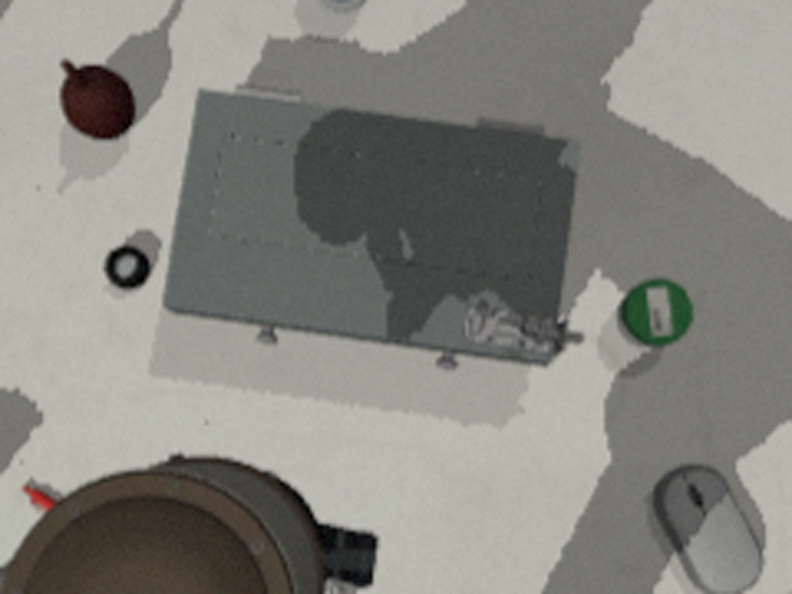

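The top view shows the lid shut, both knobs flush at crop (267,335) and (447,360), and the rod through the keeper at (572,337). The side view shows the rod in the keeper at crop (210,345). The pot, loupe, blower and mouse haven't moved. I hand in.

```bash
python3 -c "
from cell import manip
print(manip.sign_off())"
```

```text
the job is handed in; nothing more can be done
None
```

The chest is shut and locked. I pushed both drawers home by their knobs with closed fingertips, eased the lid down from behind, pushed the bolt across, and handed in at about 13 s.

**Checks that passed:**
- **Drawers:** they stopped within 1 mm of each other, against about 11 N.
- **Lid:** it stopped at the height expected when shut (TCP z = 0.118 m), against 16 N.
- **Bolt:** it stopped within 1 mm of the predicted full throw, against 13 N. The last pictures show the rod through the keeper.
- **Other things on the bench:** the pot, loupe, dust blower and mouse look unmoved in the last top picture.

**Checks that failed or were missing:**
- The network's last detection of the red pen landed on the chest lid, and it returned nothing for the mouse.
- The arm hid most of the pen and the tweezers in the last top picture. They looked in place in a picture taken midway, and no later move came down near them.

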